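# Pack a sterilising container

## Robot

A 7-joint arm with a two-finger parallel gripper is mounted at the origin on the work surface. World frame = base frame: x ahead of the robot, y to its left, z up, the work surface at z = 0. Lengths are in m, angles in rad, forces in N, time in s.
With the tool pointing down it reaches from about 0.425 to 0.825 m from the base axis. Payload 3.6 kg.
Tool frame: the origin (TCP) lies at the very end of the fingers, on their centre line; the grasp point (between the pads) lies 19 mm behind it; z points along the fingers, y is the line along which they close (so a half turn about z gives the same grasp; the last joint's range is limited). The gripper opens to 93 mm and grips with 3 to 60 N. Pads are 15 mm wide; open, the fingers measure 128 mm over their backs; the gripper's body (75 mm by 188 mm) begins 65 mm behind the grasp point.
Start: joints at [1.29, 0.615, -0.013, 1.423, 0.008, 1.103, -0.04], TCP at [0.164, -0.629, 0.219] pointing down, gripper open.
Joint ranges: [-3.12, 3.12], [-0.3, 2.06], [-1.34, 1.32], [0.26, 2.42], [-1.36, 4.5], [0.01, 1.98], [-2.84, 2.84]. Speed limits (rad/s): [2.79, 2.79, 3.14, 3.14, 3.14, 3.14, 3.14].

## Interface

Orientations are given as a rotation vector (axis times angle).
In Python, from workcell import get_obs, grab_frame, hand_in gives the robot as it stands. The module is installed in compiled form; this text tells all that it offers.
- The arm moves only by the shell command python3 -m creep 'ROWS' [OPENING] [FORCE]. ROWS is JSON, a list of rows, each an object with "dp": the shift along the world's x, y, z as a fraction of full scale, a list of three; "twist": the turn, a rotation vector about the world's x, y, z as a fraction of full scale, a list of three. A call has 1 to 20 rows; each row is the pose to reach, as a shift and turn from the pose commanded when the call began, turning the shorter way round; what a row does not reach only later rows make up. Full scale, the value 1, is 0.5 m for a shift and pi rad for a turn. A row lasts 1/8 s, in which the tool goes at most 62.5 mm and 10.7 degrees, less where a joint would pass 70% of its speed; a pose out of reach is approached as far as the arm can. A call with a number of a shift or a turn outside -1 to 1 is refused whole. A call with a gripper value outside its range is refused whole. OPENING is the opening, from 0 (shut) to 1 (fully open), set as the call begins (- or left out, the last holds). The fingers move at their own pace and stop on an object; FORCE is the grip in N (left out, the last holds). Time passes only in rows, so rows that repeat a pose let the fingers close. It gives the time, the measured TCP pose, the force, the opening and the grip force at its end, in the units of the state.
- get_obs(): the state, without advancing time (a new reading comes with each control period).
- grab_frame(name): name is "side" or "top" or "wrist"; returns a dict with "image" (480x640x3 uint8, red, green, blue), "z_map" (480x640 float32, m along the optical axis (not along the pixel's ray), 0 where there is no reading), "fx", "fy", "cx", "cy" (pixels), "extrinsics" (4x4, takes a point from camera to world coordinates); the wrist camera has in their place "hand_eye" (4x4, takes a point from camera to tool coordinates, whose origin is the TCP and whose axes are the flange's). Camera axes: x right, y down, z forward; pixel columns grow to the right and rows downward; lengths in m; the calibration is good to about 2 mm. A picture is of the moment at which its call begins: read the wrist's pose just before it.
- hand_in(): hands the job in; it is judged then, once.
The state is a dict: "time": time; "q": joint angles; "qd": joint speeds; "tau": joint torques, N m; "tcp_pos": TCP position; "tcp_rot": TCP orientation; "force": force on the tool from outside, world axes, zero at the start; "ft_torque": the same for the moment, N m; "opening": finger opening in m; "grasp_force": force on a finger pad.
Only numpy, scipy, OpenCV 4.12 (cv2) and the standard library are available. Lean on these libraries where they do the work, as an engineer would, in place of code of your own. Each camera call takes 0.05 s, during which the arm holds its last target. There are 200 camera calls.

## Task

Put the sterilising container back together ready for the steriliser: lay the round retaining plate on the white filter in the middle of the container's floor, stand the deep footed basket in over it, set the shallow tray on top of the basket, and close the container with its lid, sitting fully down on the rim all round. Keep the basket and the tray roughly level while you carry them, as there are instruments in them, and leave the bottle, the carton and the jar where they are.

Things in the scene. Friction and masses are not known exactly. Their poses are not given: they have to be found in the camera images.
- container: Open aluminium box, fixed, 200 (x) x 150 (y) x 86 mm high; walls and floor 4 mm (inside 192 x 142); a bead makes it 204 x 154 at the rim. Drop handles on both ends reach 108 mm from its middle, below 60 mm. White flat filter disc, 78 mm across, mid-floor. Origin: centre of its underside, z up. Either end may be taken as front.
- plate: Retaining plate: loose round perforated steel disc, 92 mm across, 4 mm thick, with an upright black knob in its centre, 20 mm across and 20 mm high (top 24 mm above the underside). 120 g. Origin: centre of the underside, z up.
- basket: Deep wire basket with instruments, 174 (x) x 124 (y) mm, rim at 60 mm; its floor (top at 33 mm) is on 30 mm corner feet (80 mm in x, 55 in y from centre) with room below for the plate's knob. Carried by a dark cross-bar along y over its middle, wall to wall, 10 x 10 mm, centre at 53 mm. Instruments reach 40 mm. About 450 g. Origin: centre, at the feet's underside, z up. Fits either way round.
- tray: Shallow slotted tray with instruments, 174 (x) x 124 (y) x 18 mm high, floor 3 mm. Carried by a dark cross-bar along y over its middle, wall to wall, 10 x 10 mm, centre at 12 mm. Instruments lie over 22 mm aside of the middle in y. About 300 g. Origin: centre of underside, z up. On the basket's rim its underside is 64 mm above the container's. Either way round.
- lid: Loose aluminium lid, right way up, 222 (x) x 172 (y) mm. A 12 mm lip hangs all round (inside 216 x 166: 6 mm play a side over the bead); top face at 16 mm. Black bow handle along y over the middle: bar 10 x 10 x 92 mm, centre at 47 mm, posts 84 mm apart. About 500 g. Origin: centre, at lip's lower edge, z up; closed, it is 74 mm above the container's underside. Either way round.
- bottle: Bystander: small clear bottle, 52 mm across and 115 mm high, standing. Origin: centre of the underside.
- carton: Bystander: white and red carton, 70 x 130 x 65 mm high. Origin: centre of the underside.
- jar: Bystander: lidded steel jar, 76 mm across and 98 mm high. Origin: centre of the underside.
Mind the look-alikes: they are no part of the job. Leave any blue or orange look-alike of the plate alone.

How it is judged:
By the outcome, as a careful person would: the job done as asked, in the order asked, and still so for the second after the job is handed in, with the robot touching nothing.
It also fails if it takes over 138 s, if anything falls off the work surface, if the arm or the gripper's body presses on something with over 40 N, if the wrist force passes 120 N, or if a joint passes its speed limit or range.

## Working session

There is one attempt and no reset: what is moved stays moved. The work goes in short steps, Python scripts to look and compute and a shell command to move; the robot and the scene stay as the last step left them, time stands still between calls to the robot, and variables do not carry over. Pictures are saved under pics/ and viewed, at most 15 in all, crops included, and the job is handed in when it is done.

```bash
mkdir -p pics; cat > h.py <<'E'
import numpy as np,cv2
from workcell import get_obs,grab_frame
def snap(n,f=None):
    o=get_obs();d=grab_frame(n)
    if f: cv2.imwrite('pics/'+f,cv2.cvtColor(d['image'],cv2.COLOR_RGB2BGR))
    if n=='wrist':
        T=np.eye(4);T[:3,:3]=cv2.Rodrigues(np.array(o['tcp_rot'],float))[0];T[:3,3]=o['tcp_pos'];d['T']=T@d['hand_eye']
    else: d['T']=np.array(d['extrinsics'])
    return d
def plane(d,u,v,z):
    T=d['T'];r=T[:3,:3]@np.array([(u-d['cx'])/d['fx'],(v-d['cy'])/d['fy'],1]);s=(z-T[2,3])/r[2];return T[:3,3]+s*r
def cloud(d):
    v,u=np.mgrid[:480,:640];z=d['z_map'];P=np.stack([(u-d['cx'])/d['fx']*z,(v-d['cy'])/d['fy']*z,z],-1)
    W=P@d['T'][:3,:3].T+d['T'][:3,3];W[z==0]=np.nan;return W
E
python3 - <<'E'
from h import *
o=get_obs();print({k:np.round(o[k],3) for k in o})
for n in('top','side'):
    d=snap(n,n+'0.png');np.savez(n+'0.npz',W=cloud(d),image=d['image'],T=d['T'],K=[d['fx'],d['fy'],d['cx'],d['cy']]);print(d['T'].round(3),d['fx'])
E
```

```text
{'time': np.float64(0.0), 'q': array([ 1.29 ,  0.616, -0.013,  1.425,  0.008,  1.103, -0.04 ]), 'qd': array([ 0.001, -0.001, -0.001, -0.001,  0.001,  0.   ,  0.   ]), 'tau': array([ 0.0000e+00, -4.5894e+01,  2.0900e-01, -1.6574e+01, -6.1000e-02,
        2.0000e-02,  0.0000e+00]), 'tcp_pos': array([ 0.164, -0.628,  0.217]), 'tcp_rot': array([-3.114e+00, -3.990e-01,  1.000e-03]), 'force': array([-0.31 ,  1.141,  0.098]), 'ft_torque': array([ 0.041, -0.024, -0.117]), 'grasp_force': np.float64(0.0), 'opening': np.float64(0.093)}
[[-0.028 -0.995  0.095  0.377]
 [-1.     0.027 -0.006 -0.01 ]
 [ 0.004 -0.095 -0.995  1.505]
 [ 0.     0.     0.     1.   ]] 549.119102680873
[[ 0.999 -0.034  0.042  0.459]
 [-0.054 -0.739  0.671 -0.724]
 [ 0.008 -0.672 -0.74   0.818]
 [ 0.     0.     0.     1.   ]] 499.4805040018374
```

View pics/top0.png

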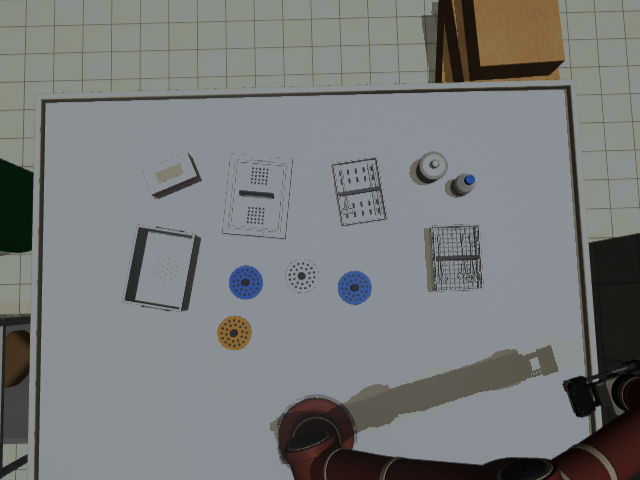

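View pics/side0.png

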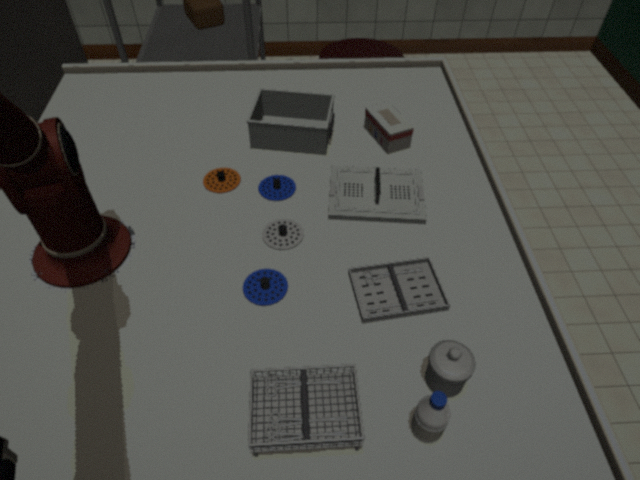

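```bash
python3 - <<'E'
from h import *
z=np.load('top0.npz');im=z['image'];K=z['K'];d=dict(T=z['T'],fx=K[0],fy=K[1],cx=K[2],cy=K[3])
g=im.max(2)
def dark(name,x0,x1,y0,y1,zz,th=60):
    m=(g[y0:y1,x0:x1]<th).astype(np.uint8)
    n,l,s,c=cv2.connectedComponentsWithStats(m);i=1+s[1:,4].argmax()
    p=np.argwhere(l==i)[:,::-1]+[x0,y0]
    w=np.array([plane(d,u,v,zz)[:2] for u,v in p]);r=cv2.minAreaRect(w.astype(np.float32)*1000)
    e=w-w.mean(0);V=np.linalg.svd(e,full_matrices=False)[2][0]
    print(name,len(p),p.mean(0).round(1),'mean',w.mean(0).round(4),'rect',np.round(r[0],1),np.round(r[1],1),'ang',np.degrees(np.arctan2(V[1],V[0])).round(1))
dark('plate',290,314,265,288,.024)
dark('lid',235,280,183,205,.052)
dark('tray',338,384,180,200,.017)
dark('basket',436,482,245,270,.058)
# container rim from cloud
W=z['W'];s=np.zeros(g.shape,bool);s[215:320,110:215]=1
m=s&(W[...,2]>.07)&(W[...,2]<.1);w=W[m][:,:2];r=cv2.minAreaRect(w.astype(np.float32)*1000);print('cont',m.sum(),r)
for n,(x0,x1,y0,y1) in dict(jar=(412,450,145,185),bottle=(450,480,170,200),carton=(135,205,145,200)).items():
    q=W[y0:y1,x0:x1].reshape(-1,3);q=q[q[:,2]>.04];print(n,np.nanmin(q,0).round(3),np.nanmax(q,0).round(3))
c=cv2.resize(im[220:360,210:380],None,fx=4.5,fy=4,interpolation=cv2.INTER_CUBIC);cv2.imwrite('pics/c1.png',cv2.cvtColor(c,cv2.COLOR_RGB2BGR))
E
```

```text
plate 34 [301.  275.6] mean [0.4283 0.0271] rect [428.5  27.2] [16.2 13.5] ang -123.9
lid 117 [255.6 193.7] mean [0.6497 0.1426] rect [649.2 141.5] [91.9 11.4] ang 83.6
tray 30 [361.5 192. ] mean [ 0.6531 -0.1445] rect [ 653.1 -144.5] [ 2.6 80.5] ang -82.6
basket 75 [466.1 257.5] mean [ 0.4627 -0.411 ] rect [ 458.2 -394.6] [28.7 97. ] ang -84.6
cont 873 ((457.644287109375, 393.3192138671875), (156.84271240234375, 207.57135009765625), 79.3200454711914)
jar [ 0.672 -0.37   0.04 ] [ 0.746 -0.295  0.105]
bottle [ 0.635 -0.439  0.04 ] [ 0.687 -0.39   0.122]
carton [0.654 0.297 0.04 ] [0.767 0.443 0.078]
```

View pics/c1.png

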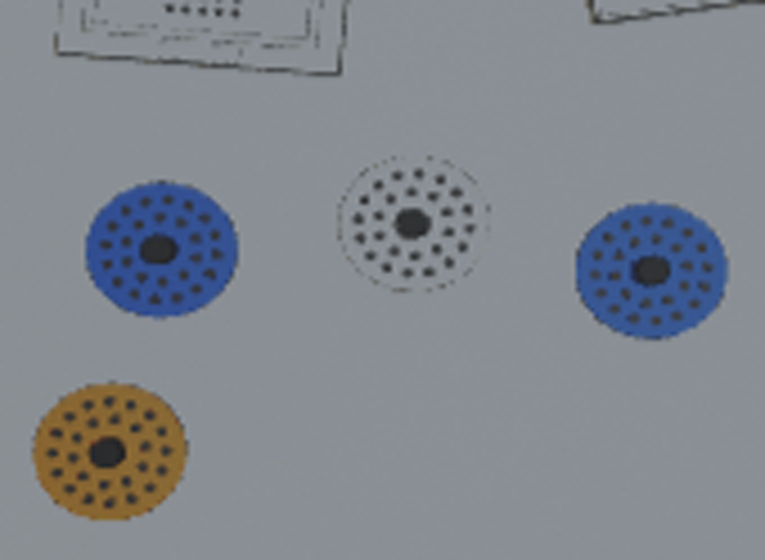

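Candidates for the plate in the top view are blue (246,282), blue (355,288), orange (234,333) and plain steel (302,276). The crop confirms that the uncoloured steel disc at (302,276) is the real plate. I'll move to a view above the basket first.

```bash
python3 -m creep '[{"dp":[0.2,0.15,0.1],"twist":[0,0,0.14]},{"dp":[0.4,0.3,0.2],"twist":[0,0,0.28]},{"dp":[0.59,0.43,0.26],"twist":[0,0,0.417]},{"dp":[0.59,0.43,0.26],"twist":[0,0,0.417]},{"dp":[0.59,0.43,0.26],"twist":[0,0,0.417]},{"dp":[0.59,0.43,0.26],"twist":[0,0,0.417]},{"dp":[0.59,0.43,0.26],"twist":[0,0,0.417]},{"dp":[0.59,0.43,0.26],"twist":[0,0,0.417]},{"dp":[0.59,0.43,0.26],"twist":[0,0,0.417]},{"dp":[0.59,0.43,0.26],"twist":[0,0,0.417]},{"dp":[0.59,0.43,0.26],"twist":[0,0,0.417]},{"dp":[0.59,0.43,0.26],"twist":[0,0,0.417]}]'
python3 - <<'E'
from h import *
d=snap('wrist','w1.png');o=get_obs();print(o['q'],o['tcp_pos'],o['tcp_rot']);print(np.round(d['hand_eye'],3),d['fx'])
E
```

```text
time: 1.6
tcp_pos: [0.4585, -0.4143, 0.3486]
tcp_rot: [-2.229, -2.213, 0.0]
force: [1.0, 0.7, -0.6]
opening: 0.0929
grasp_force: 0.0
[ 0.9184064   0.50079537 -0.38427962  1.29180418  0.18433034  1.38349518
  0.53610328] [ 0.4586026  -0.41419439  0.3486279 ] [-2.22880116e+00 -2.21392020e+00  1.77055470e-04]
[[-0.    -0.97  -0.245  0.068]
 [ 1.    -0.    -0.     0.   ]
 [ 0.    -0.245  0.97  -0.167]
 [ 0.     0.     0.     1.   ]] 350.3269074292326
```

View pics/w1.png

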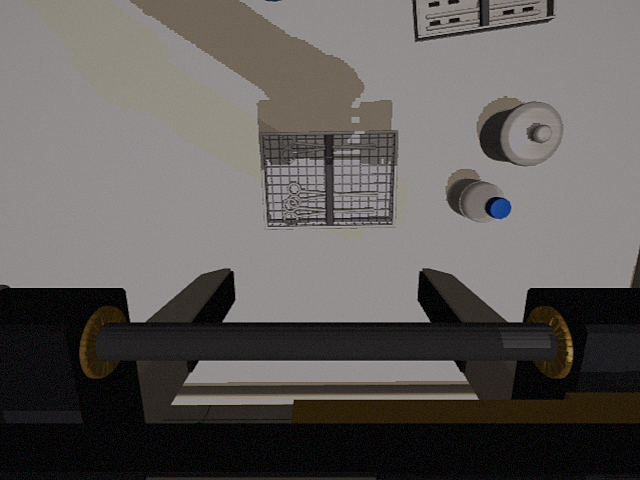

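The wrist view shows the basket at about (330,180) with its bar on columns 325–334, plus the bottle, the jar and the tray's edge.

```bash
cat >> h.py <<'E'
def bar(d,x0,x1,y0,y1,zz,th=60,k=3,show=None):
    m=(d['image'].max(2)[y0:y1,x0:x1]<th).astype(np.uint8);m=cv2.morphologyEx(m,cv2.MORPH_OPEN,np.ones((k,k)))
    n,l,s,c=cv2.connectedComponentsWithStats(m);i=1+s[1:,4].argmax()
    p=np.argwhere(l==i)[:,::-1]+[x0,y0]
    w=np.array([plane(d,u,v,zz)[:2] for u,v in p]);r=cv2.minAreaRect(w.astype(np.float32)*1000)
    V=np.linalg.svd(w-w.mean(0),full_matrices=False)[2][0]
    print(len(p),p.min(0),p.max(0),'mean',w.mean(0).round(4),'rect',np.round(r[0],1),np.round(r[1],1),'ang',(np.degrees(np.arctan2(V[1],V[0]))%180).round(1))
E
python3 - <<'E'
from h import *
d=snap('wrist');bar(d,300,360,120,240,.058,70,5)
bar(d,300,360,120,240,.058,55,6)
W=cloud(d);q=W[100:245,240:410];m=(q[...,2]>.052)&(q[...,2]<.07);print(m.sum(),cv2.minAreaRect(q[m][:,:2].astype(np.float32)*1000),np.nanmedian(q[m][:,2]))
E
```

```text
285 [324 135] [333 164] mean [ 0.4624 -0.3482] rect [ 462.4 -348.7] [35.7 11.5] ang 89.5
263 [325 136] [334 165] mean [ 0.4634 -0.3498] rect [ 463.7 -350. ] [35.7 11.5] ang 91.4
2229 ((463.16961669921875, -388.5077209472656), (174.4148712158203, 124.30997467041016), 0.4671954810619354) 0.05986739125521584
```

```bash
python3 -m creep '[{"dp":[-0.01,0.12,0]},{"dp":[-0.02,0.24,-0.05]},{"dp":[-0.03,0.36,-0.1]},{"dp":[-0.03,0.48,-0.15]},{"dp":[-0.03,0.6,-0.2]},{"dp":[-0.03,0.7,-0.2]},{"dp":[-0.03,0.76,-0.2]},{"dp":[-0.03,0.76,-0.2]},{"dp":[-0.03,0.76,-0.2]},{"dp":[-0.03,0.76,-0.2]},{"dp":[-0.03,0.76,-0.2]}]'
python3 - <<'E'
from h import *
d=snap('wrist','w2.png');W=cloud(d)
m=(d['image'].max(2)<60)&(W[...,2]>.02)&(W[...,2]<.03);m[270:]=0
n,l,s,c=cv2.connectedComponentsWithStats(m.astype(np.uint8))
for i in range(1,n):
    if s[i,4]>80: print(s[i],c[i].round(1),np.nanmean(W[l==i],0).round(4),plane(d,*c[i],.024).round(4))
o=get_obs();print(o['tcp_pos'],o['tcp_rot'],o['q'].round(2))
E
```

```text
[485 111  21  50 152] [490.4 136.2] [ 0.6807 -0.3328  0.025 ] [ 0.6812 -0.3326  0.024 ]
[450 179  23  34 100] [455.9 193. ] [ 0.6406 -0.4088  0.0252] [ 0.6411 -0.4089  0.024 ]
[ 0.4587678  -0.41404803  0.34866411] [-2.22834880e+00 -2.21449588e+00  6.30850750e-05] [ 0.92  0.5  -0.38  1.29  0.18  1.38  0.54]validation failed for argument at $[0]...
```

View pics/w2.png

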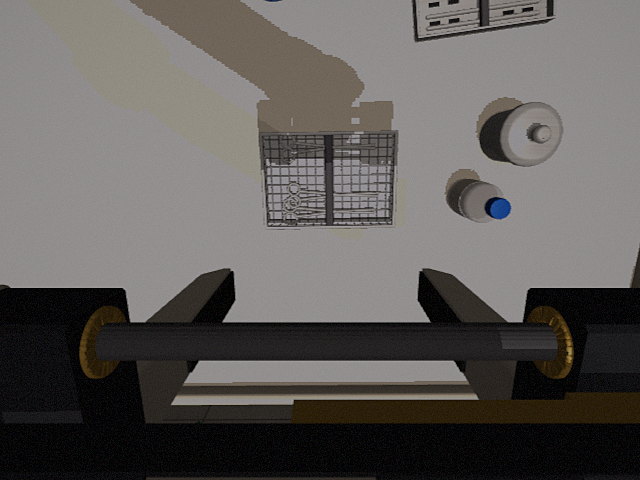

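The move was refused because the rows had no twist, so the view hasn't changed. I'll send it again with the twist included.

```bash
python3 -m creep '[{"dp":[-0.01,0.12,0],"twist":[0,0,0]},{"dp":[-0.02,0.24,-0.05],"twist":[0,0,0]},{"dp":[-0.03,0.36,-0.1],"twist":[0,0,0]},{"dp":[-0.03,0.48,-0.15],"twist":[0,0,0]},{"dp":[-0.03,0.6,-0.2],"twist":[0,0,0]},{"dp":[-0.03,0.7,-0.2],"twist":[0,0,0]},{"dp":[-0.03,0.76,-0.2],"twist":[0,0,0]},{"dp":[-0.03,0.76,-0.2],"twist":[0,0,0]},{"dp":[-0.03,0.76,-0.2],"twist":[0,0,0]},{"dp":[-0.03,0.76,-0.2],"twist":[0,0,0]}]'
python3 - <<'E'
from h import *
d=snap('wrist','w3.png');W=cloud(d)
m=(d['image'].max(2)<70)&(W[...,2]>.018)&(W[...,2]<.03);m[270:]=0
n,l,s,c=cv2.connectedComponentsWithStats(m.astype(np.uint8))
for i in range(1,n):
    if s[i,4]>80: print(s[i],c[i].round(1),np.nanmean(W[l==i],0).round(4),plane(d,*c[i],.024).round(4))
o=get_obs();print(o['tcp_pos'],o['tcp_rot'],o['q'].round(2))
E
```

```text
time: 3.0
tcp_pos: [0.444, -0.0359, 0.2486]
tcp_rot: [2.232, 2.211, -0.001]
force: [0.1, 0.5, -0.5]
opening: 0.093
grasp_force: 0.0
[302 144  18  18 253] [310.8 152.4] [0.4283 0.0271 0.0245] [0.4283 0.0271 0.024 ]
[ 0.44389824 -0.03563634  0.24855467] [ 2.23146559e+00  2.21114270e+00 -7.20790187e-04] [ 0.42  0.3  -0.51  1.93  0.18  0.96 -0.18]
```

View pics/w3.png

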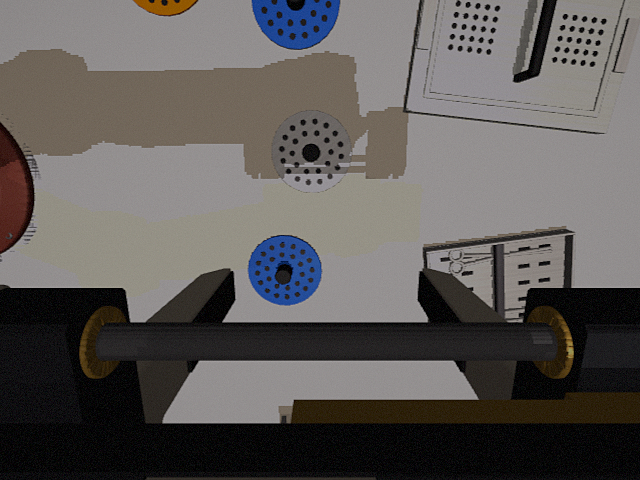

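```bash
python3 -m creep '[{"dp":[-0.03,0.126,-0.1],"twist":[0,0,0]},{"dp":[-0.031,0.126,-0.2],"twist":[0,0,0]},{"dp":[-0.031,0.126,-0.3],"twist":[0,0,0]},{"dp":[-0.031,0.126,-0.4],"twist":[0,0,0]},{"dp":[-0.031,0.126,-0.45],"twist":[0,0,0]},{"dp":[-0.031,0.126,-0.477],"twist":[0,0,0]},{"dp":[-0.031,0.126,-0.477],"twist":[0,0,0]},{"dp":[-0.031,0.126,-0.477],"twist":[0,0,0]}]' 0.55 30
python3 -m creep '[{"dp":[0,0,0],"twist":[0,0,0]},{"dp":[0,0,0],"twist":[0,0,0]},{"dp":[0,0,0],"twist":[0,0,0]},{"dp":[0,0,0],"twist":[0,0,0]},{"dp":[0,0,0],"twist":[0,0,0]},{"dp":[0,0,0],"twist":[0,0,0]}]' 0 30
```

```text
time: 4.05
tcp_pos: [0.429, 0.0286, 0.0105]
tcp_rot: [2.229, 2.213, 0.001]
force: [-0.0, -0.0, 1.2]
opening: 0.0512
grasp_force: 0.0
time: 4.8
tcp_pos: [0.4283, 0.029, 0.0103]
tcp_rot: [2.228, 2.215, -0.0]
force: [-0.5, -0.8, 3.2]
opening: 0.0193
grasp_force: 30.0
```

```bash
python3 -m creep '[{"dp":[0,0,0.08],"twist":[0,0,0]},{"dp":[0,0,0.2],"twist":[0,0,0]},{"dp":[0,0,0.3],"twist":[0,0,0]},{"dp":[0.02,0.1,0.4],"twist":[0,0,-0.02]},{"dp":[0.03,0.2,0.5],"twist":[0,0,-0.04]},{"dp":[0.04,0.3,0.56],"twist":[0,0,-0.059]},{"dp":[0.05,0.4,0.56],"twist":[0,0,-0.059]},{"dp":[0.05,0.5,0.56],"twist":[0,0,-0.059]},{"dp":[0.05,0.54,0.56],"twist":[0,0,-0.059]},{"dp":[0.05,0.54,0.56],"twist":[0,0,-0.059]},{"dp":[0.05,0.54,0.56],"twist":[0,0,-0.059]},{"dp":[0.05,0.54,0.56],"twist":[0,0,-0.059]}]'
python3 - <<'E'
from h import *
d=snap('wrist','w4.png');W=cloud(d)
m=(W[...,2]>.08)&(W[...,2]<.092)&(W[...,1]>.28);m[290:]=0
q=W[m];print(m.sum(),np.argwhere(m).min(0),np.argwhere(m).max(0),cv2.minAreaRect(q[:,:2].astype(np.float32)*1000),np.median(q[:,2]))
# filter disc: white brightness within floor
print(plane(d,320,10,.086))
o=get_obs();print(o['tcp_pos'],o['tcp_rot'],o['q'].round(2))
E
```

```text
time: 6.3
tcp_pos: [0.4539, 0.2972, 0.29]
tcp_rot: [2.425, 1.995, -0.001]
force: [0.1, -0.1, -1.0]
opening: 0.0193
grasp_force: 30.0
5126 [ 34 203] [195 415] ((456.90081787109375, 394.1300964355469), (154.49154663085938, 204.28662109375), 79.0979995727539) 0.08631781284887868
[0.48578875 0.48735116 0.086     ]
[0.45382145 0.29745196 0.2901117 ] [ 2.42522325e+00  1.99574310e+00 -7.18905112e-04] [-0.25  0.43 -0.56  1.61  0.24  1.17 -1.06]
```

View pics/w4.png

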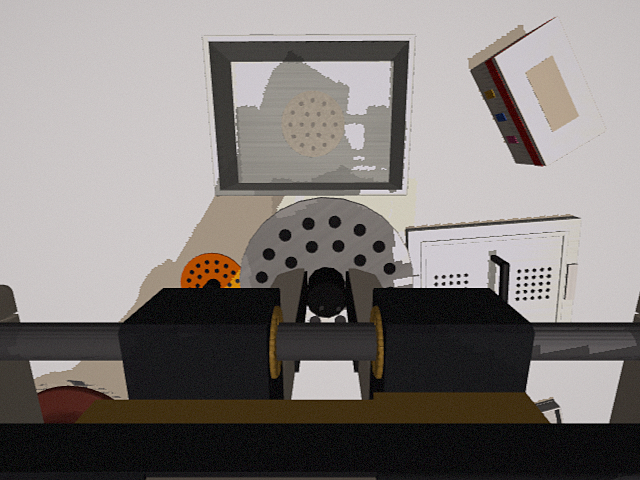

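The container rim spans (203–415, 34–195) and the filter is at (313,125). The plate is gripped level by its knob.

```bash
python3 -m creep '[{"dp":[0.003,0.1,0],"twist":[0,0,0]},{"dp":[0.007,0.197,0],"twist":[0,0,0]},{"dp":[0.007,0.197,-0.1],"twist":[0,0,0]},{"dp":[0.007,0.197,-0.2],"twist":[0,0,0]},{"dp":[0.007,0.197,-0.3],"twist":[0,0,0]},{"dp":[0.007,0.197,-0.38],"twist":[0,0,0]},{"dp":[0.007,0.197,-0.44],"twist":[0,0,0]},{"dp":[0.007,0.197,-0.49],"twist":[0,0,0]},{"dp":[0.007,0.197,-0.52],"twist":[0,0,0]},{"dp":[0.007,0.197,-0.535],"twist":[0,0,0]},{"dp":[0.007,0.197,-0.545],"twist":[0,0,0]},{"dp":[0.007,0.197,-0.545],"twist":[0,0,0]},{"dp":[0.007,0.197,-0.545],"twist":[0,0,0]}]'
```

```text
time: 7.98
tcp_pos: [0.4572, 0.398, 0.0184]
tcp_rot: [-2.423, -1.999, -0.002]
force: [0.0, 0.1, -0.5]
opening: 0.0196
grasp_force: 30.0
```

```bash
python3 -m creep '[{"dp":[0,-0.004,-0.003],"twist":[0,0,0]},{"dp":[0,-0.004,-0.005],"twist":[0,0,0]},{"dp":[0,-0.004,-0.005],"twist":[0,0,0]}]'
python3 -m creep '[{"dp":[0,0,0],"twist":[0,0,0]},{"dp":[0,0,0],"twist":[0,0,0]},{"dp":[0,0,0],"twist":[0,0,0]},{"dp":[0,0,0.1],"twist":[0,0,0]},{"dp":[0,0,0.2],"twist":[0,0,0]},{"dp":[0,0,0.3],"twist":[0,0,0]},{"dp":[0,-0.1,0.4],"twist":[0,0,0]},{"dp":[0,-0.2,0.5],"twist":[0,0,0]},{"dp":[0,-0.2,0.54],"twist":[0,0,0]},{"dp":[0,-0.2,0.54],"twist":[0,0,0]},{"dp":[0,-0.2,0.54],"twist":[0,0,0]}]' 0.5
python3 - <<'E'
from h import *
d=snap('wrist','w5.png');W=cloud(d)
m=(W[...,2]>.08)&(W[...,2]<.092)&(W[...,1]>.28);m[290:]=0
q=W[m];print(cv2.minAreaRect(q[:,:2].astype(np.float32)*1000))
m=(W[...,2]>.02)&(W[...,2]<.034)&(abs(W[...,0]-.457)<.03)&(abs(W[...,1]-.394)<.03);q=W[m];print(m.sum(),q.mean(0))
q=W[(abs(W[...,0]-.457)<.04)&(abs(W[...,1]-.394)<.04)&(W[...,2]<.015)];A=np.c_[q[:,:2]-[.457,.394],np.ones(len(q))];print(np.linalg.lstsq(A,q[:,2],rcond=None)[0])
E
```

```text
time: 8.35
tcp_pos: [0.4568, 0.3954, 0.0151]
tcp_rot: [2.423, 1.999, -0.0]
force: [-0.2, 0.5, -1.1]
opening: 0.0189
grasp_force: 30.0
time: 9.72
tcp_pos: [0.4562, 0.2957, 0.2842]
tcp_rot: [-2.422, -2.0, 0.002]
force: [-0.6, 0.1, -0.7]
opening: 0.0465
grasp_force: 0.0
((457.0567626953125, 394.7695007324219), (153.60096740722656, 204.32933044433594), 79.06356048583984)
238 [0.45727092 0.39318988 0.02830826]
[ 1.16385022e-05 -3.33166335e-03  8.36175642e-03]
```

View pics/w5.png

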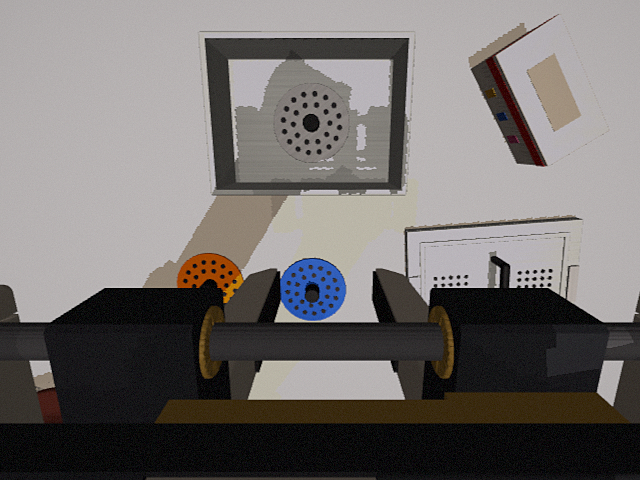

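The plate now lies flat and centred on the filter at (311,123). Next is the basket.

```bash
python3 -m creep '[{"dp":[0.01,-0.1,0],"twist":[0,0,0.03]},{"dp":[0.02,-0.2,0],"twist":[0,0,0.0635]},{"dp":[0.02,-0.3,0],"twist":[0,0,0.0635]},{"dp":[0.02,-0.4,0],"twist":[0,0,0.0635]},{"dp":[0.02,-0.5,0],"twist":[0,0,0.0635]},{"dp":[0.02,-0.6,0],"twist":[0,0,0.0635]},{"dp":[0.02,-0.7,0],"twist":[0,0,0.0635]},{"dp":[0.02,-0.8,0],"twist":[0,0,0.0635]},{"dp":[0.02,-0.9,0],"twist":[0,0,0.0635]}]' 0.5
python3 -m creep '[{"dp":[0,-0.1,0],"twist":[0,0,0]},{"dp":[0,-0.2,0],"twist":[0,0,0]},{"dp":[0,-0.3,0],"twist":[0,0,0]},{"dp":[0,-0.4,0],"twist":[0,0,0]},{"dp":[0,-0.46,-0.1],"twist":[0,0,0]},{"dp":[0,-0.46,-0.2],"twist":[0,0,0]},{"dp":[0,-0.46,-0.28],"twist":[0,0,0]},{"dp":[0,-0.46,-0.28],"twist":[0,0,0]},{"dp":[0,-0.46,-0.28],"twist":[0,0,0]},{"dp":[0,-0.46,-0.28],"twist":[0,0,0]}]'
```

```text
time: 10.9
tcp_pos: [0.4665, -0.1551, 0.2837]
tcp_rot: [-2.208, -2.231, 0.001]
force: [0.1, 0.1, 0.6]
opening: 0.0464
grasp_force: 0.0
time: 12.15
tcp_pos: [0.4683, -0.3848, 0.1471]
tcp_rot: [2.209, 2.228, 0.001]
force: [-0.0, 0.2, 0.8]
opening: 0.0465
grasp_force: 0.0
```

```bash
python3 -m creep '[{"dp":[-0.01,-0.008,-0.08],"twist":[0,0,0]},{"dp":[-0.01,-0.008,-0.15],"twist":[0,0,0]},{"dp":[-0.01,-0.008,-0.19],"twist":[0,0,0]},{"dp":[-0.01,-0.008,-0.208],"twist":[0,0,0]},{"dp":[-0.01,-0.008,-0.208],"twist":[0,0,0]},{"dp":[-0.01,-0.008,-0.208],"twist":[0,0,0]}]'
python3 -m creep '[{"dp":[0,0,0],"twist":[0,0,0]},{"dp":[0,0,0],"twist":[0,0,0]},{"dp":[0,0,0],"twist":[0,0,0]},{"dp":[0,0,0],"twist":[0,0,0]},{"dp":[0,0,0],"twist":[0,0,0]},{"dp":[0,0,0.03],"twist":[0,0,0]},{"dp":[0,0,0.06],"twist":[0,0,0]},{"dp":[0,0,0.06],"twist":[0,0,0]}]' 0 55
```

```text
time: 12.9
tcp_pos: [0.4628, -0.389, 0.0425]
tcp_rot: [2.21, 2.229, 0.001]
force: [0.9, -0.2, 0.5]
opening: 0.0468
grasp_force: 0.0
time: 13.9
tcp_pos: [0.4629, -0.3891, 0.0729]
tcp_rot: [2.21, 2.228, 0.001]
force: [0.5, 0.6, -4.0]
opening: 0.0093
grasp_force: 55.0
```

```bash
python3 -m creep '[{"dp":[0,0,0.05],"twist":[0,0,0]},{"dp":[0,0,0.12],"twist":[0,0,0]},{"dp":[0,0,0.2],"twist":[0,0,0]},{"dp":[0,0,0.28],"twist":[0,0,0]},{"dp":[0,0,0.34],"twist":[0,0,0]},{"dp":[0,0,0.36],"twist":[0,0,0]},{"dp":[0,0,0.36],"twist":[0,0,0]}]'
cat >> h.py <<'E'
def rim(d,zlo,zhi,vmax=290,sel=None):
    W=cloud(d);m=(W[...,2]>zlo)&(W[...,2]<zhi);m[vmax:]=0
    if sel: m&=sel(W)
    q=W[m];r=cv2.minAreaRect(q[:,:2].astype(np.float32)*1000);A=np.c_[q[:,:2]-q[:,:2].mean(0),np.ones(len(q))]
    f=np.linalg.lstsq(A,q[:,2],rcond=None)[0];print(m.sum(),np.argwhere(m).min(0),np.argwhere(m).max(0),np.round(r[0],1),np.round(r[1],1),round(r[2],2),'slopes',f.round(4));return q
E
python3 - <<'E'
from h import *
d=snap('wrist','w6.png');t=get_obs()['tcp_pos'];print(t);rim(d,t[2]+.006,t[2]+.03,300)
E
```

```text
time: 14.78
tcp_pos: [0.4615, -0.3883, 0.2507]
tcp_rot: [-2.212, -2.23, 0.001]
force: [0.8, 0.3, -4.7]
opening: 0.0093
grasp_force: 55.0
[ 0.46093144 -0.38804462  0.24969686]
11960 [161 117] [299 536] [ 461.6 -357.5] [174.9  63.4] 0.47 slopes [-0.0013  0.0272  0.2686]
```

View pics/w6.png

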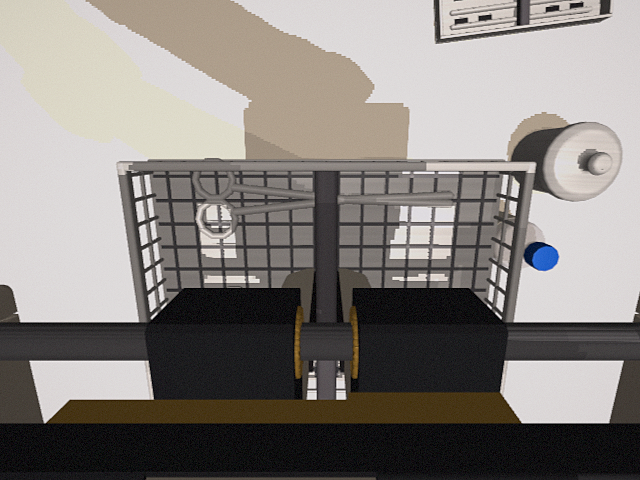

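The basket is held level with its rim at (117–536, 161) and its bar centred between the fingers. I'll carry it over.

```bash
python3 -m creep '[{"dp":[0,0.02,0.02],"twist":[0,0,0]},{"dp":[0,0.06,0.04],"twist":[0,0,0]},{"dp":[0,0.12,0.04],"twist":[0,0,0]},{"dp":[0,0.2,0.04],"twist":[0,0,0]},{"dp":[0,0.28,0.04],"twist":[0,0,0]},{"dp":[0,0.36,0.04],"twist":[0,0,0]},{"dp":[0,0.44,0.04],"twist":[0,0,0]},{"dp":[0,0.52,0.04],"twist":[0,0,0]},{"dp":[0,0.6,0.04],"twist":[0,0,0]},{"dp":[0,0.68,0.04],"twist":[0,0,-0.01]},{"dp":[0,0.76,0.04],"twist":[0,0,-0.02]},{"dp":[0,0.84,0.04],"twist":[0,0,-0.03]},{"dp":[0,0.92,0.04],"twist":[0,0,-0.04]},{"dp":[0,0.96,0.04],"twist":[0,0,-0.05]},{"dp":[0,0.98,0.04],"twist":[0,0,-0.06]},{"dp":[0,0.98,0.04],"twist":[0,0,-0.0635]}]'
```

```text
time: 16.82
tcp_pos: [0.4607, 0.1038, 0.2718]
tcp_rot: [-2.419, -2.004, -0.001]
force: [0.1, -1.8, -5.1]
opening: 0.0096
grasp_force: 55.0
```

```bash
python3 -m creep '[{"dp":[0,0.02,0],"twist":[0,0,0]},{"dp":[0,0.07,0],"twist":[0,0,0]},{"dp":[0,0.15,0],"twist":[0,0,0]},{"dp":[-0.008,0.23,0],"twist":[0,0,0]},{"dp":[-0.008,0.31,0],"twist":[0,0,0]},{"dp":[-0.008,0.39,0],"twist":[0,0,0]},{"dp":[-0.008,0.47,0],"twist":[0,0,0]},{"dp":[-0.008,0.54,0],"twist":[0,0,0]},{"dp":[-0.008,0.57,0],"twist":[0,0,0]},{"dp":[-0.008,0.58,0],"twist":[0,0,0]},{"dp":[-0.008,0.58,-0.04],"twist":[0,0,0]},{"dp":[-0.008,0.58,-0.09],"twist":[0,0,0]},{"dp":[-0.008,0.58,-0.12],"twist":[0,0,0]},{"dp":[-0.008,0.58,-0.12],"twist":[0,0,0]},{"dp":[-0.008,0.58,-0.12],"twist":[0,0,0]}]'
python3 - <<'E'
from h import *
o=get_obs();t=o['tcp_pos'];print(t,np.degrees(2*np.arctan2(o['tcp_rot'][1],o['tcp_rot'][0])))
d=snap('wrist','w7.png');q=rim(d,t[2]+.010,t[2]+.025,275)
rim(d,.078,.095,275)
E
```

```text
time: 18.7
tcp_pos: [0.4585, 0.3918, 0.2122]
tcp_rot: [-2.424, -1.998, -0.003]
force: [-0.8, -0.2, -4.3]
opening: 0.0092
grasp_force: 55.0
[0.45845441 0.39177383 0.21216357] -280.993995682689
9359 [162 117] [274 536] [465.7 427.1] [ 52.3 174.8] 78.98 slopes [0.0077 0.0375 0.2306]
2364 [134 197] [159 449] [469.4 459.9] [ 19.8 204.1] 78.96 slopes [0.0131 0.0674 0.0863]
```

View pics/w7.png

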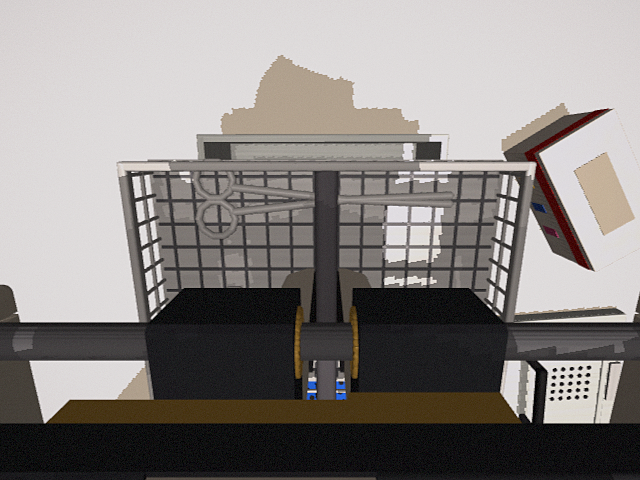

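Basket and container have the same yaw (79.0), so I'll trim 2 mm and lower.

```bash
python3 -m creep '[{"dp":[-0.003,0.005,0],"twist":[0,0,0]},{"dp":[-0.003,0.005,-0.04],"twist":[0,0,0]},{"dp":[-0.003,0.005,-0.09],"twist":[0,0,0]},{"dp":[-0.003,0.005,-0.14],"twist":[0,0,0]},{"dp":[-0.003,0.005,-0.19],"twist":[0,0,0]},{"dp":[-0.003,0.005,-0.24],"twist":[0,0,0]},{"dp":[-0.003,0.005,-0.28],"twist":[0,0,0]},{"dp":[-0.003,0.005,-0.31],"twist":[0,0,0]},{"dp":[-0.003,0.005,-0.325],"twist":[0,0,0]},{"dp":[-0.003,0.005,-0.325],"twist":[0,0,0]},{"dp":[-0.003,0.005,-0.325],"twist":[0,0,0]}]'
```

```text
time: 20.12
tcp_pos: [0.4568, 0.3946, 0.0495]
tcp_rot: [-2.423, -1.999, -0.003]
force: [0.4, -0.9, -3.6]
opening: 0.009
grasp_force: 55.0
```

```bash
python3 -m creep '[{"dp":[0,0,-0.002],"twist":[0,0,0]},{"dp":[0,0,-0.004],"twist":[0,0,0]},{"dp":[0,0,-0.005],"twist":[0,0,0]},{"dp":[0,0,-0.005],"twist":[0,0,0]}]'
```

```text
time: 20.62
tcp_pos: [0.4564, 0.394, 0.0461]
tcp_rot: [-2.423, -1.999, 0.0]
force: [0.3, 0.3, -4.5]
opening: 0.0093
grasp_force: 55.0
```

```bash
python3 -m creep '[{"dp":[0,0,-0.002],"twist":[0,0,0]},{"dp":[0,0,-0.004],"twist":[0,0,0]},{"dp":[0,0,-0.004],"twist":[0,0,0]}]'
python3 -m creep '[{"dp":[0,0,0],"twist":[0,0,0]},{"dp":[0,0,0],"twist":[0,0,0]},{"dp":[0,0,0],"twist":[0,0,0]},{"dp":[0,0,0.06],"twist":[0,0,0]},{"dp":[0,0,0.14],"twist":[0,0,0]},{"dp":[0,-0.05,0.24],"twist":[0,0,0]},{"dp":[0,-0.15,0.34],"twist":[0,0,0]},{"dp":[0,-0.2,0.44],"twist":[0,0,0]},{"dp":[0,-0.2,0.48],"twist":[0,0,0]},{"dp":[0,-0.2,0.48],"twist":[0,0,0]},{"dp":[0,-0.2,0.48],"twist":[0,0,0]}]' 0.45
python3 - <<'E'
from h import *
d=snap('wrist','w8.png');S=lambda W:(W[...,1]>.28)&(W[...,0]<.58)&(W[...,0]>.34)
rim(d,.079,.093,290,S);rim(d,.061,.067,290,S)
E
```

```text
time: 21.0
tcp_pos: [0.4564, 0.3941, 0.0451]
tcp_rot: [2.423, 1.999, 0.001]
force: [-1.5, -2.0, 5.1]
opening: 0.0094
grasp_force: 55.0
time: 22.38
tcp_pos: [0.4557, 0.2938, 0.2827]
tcp_rot: [-2.422, -2.0, 0.004]
force: [0.1, 0.7, -0.7]
opening: 0.0418
grasp_force: 0.0
5625 [ 28 198] [193 416] [456.8 394.2] [154.2 204.4] 79.21 slopes [ 0.0005 -0.0017  0.0856]
4240 [ 41 211] [185 405] [456.8 394.4] [142.5 193.1] 79.09 slopes [0.0004 0.0028 0.0637]
```

View pics/w8.png

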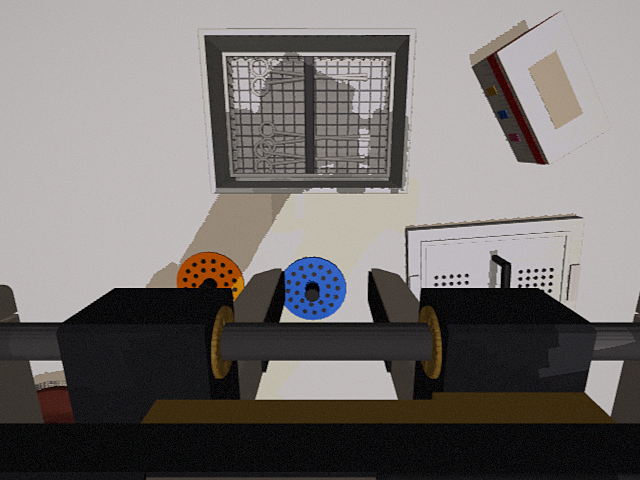

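The basket stands centred and level in the container (rim 210–405, 41–185). Next I'll view the tray.

```bash
python3 -m creep '[{"dp":[0.04,-0.1,0],"twist":[0,0,0.01]},{"dp":[0.08,-0.2,0],"twist":[0,0,0.02]},{"dp":[0.12,-0.3,0],"twist":[0,0,0.04]},{"dp":[0.16,-0.4,0],"twist":[0,0,0.06]},{"dp":[0.2,-0.5,0],"twist":[0,0,0.08]},{"dp":[0.24,-0.6,0],"twist":[0,0,0.1]},{"dp":[0.28,-0.7,0],"twist":[0,0,0.1]},{"dp":[0.32,-0.8,0],"twist":[0,0,0.1]},{"dp":[0.36,-0.9,0],"twist":[0,0,0.1]},{"dp":[0.38,-1.0,0],"twist":[0,0,0.1]},{"dp":[0.38,-1.0,0],"twist":[0,0,0.1]},{"dp":[0.38,-1.0,0],"twist":[0,0,0.1]},{"dp":[0.38,-1.0,0],"twist":[0,0,0.1]}]'
python3 - <<'E'
from h import *
d=snap('wrist','w9.png');o=get_obs();print(o['tcp_pos'],np.degrees(2*np.arctan2(o['tcp_rot'][1],o['tcp_rot'][0])))
rim(d,.013,.024,290,lambda W:(W[...,0]>.54)&(W[...,0]<.78)&(W[...,1]<-.05))
E
```

```text
time: 24.05
tcp_pos: [0.6464, -0.2033, 0.2838]
tcp_rot: [-2.075, -2.357, -0.001]
force: [0.9, -0.0, 0.5]
opening: 0.0417
grasp_force: 0.0
[ 0.64644409 -0.20353775  0.28414722] -262.7505821134523
2568 [ 97 267] [289 416] [ 663.7 -195.2] [174.4 239.2] 7.19 slopes [-0.001  -0.0045  0.0176]
```

View pics/w9.png

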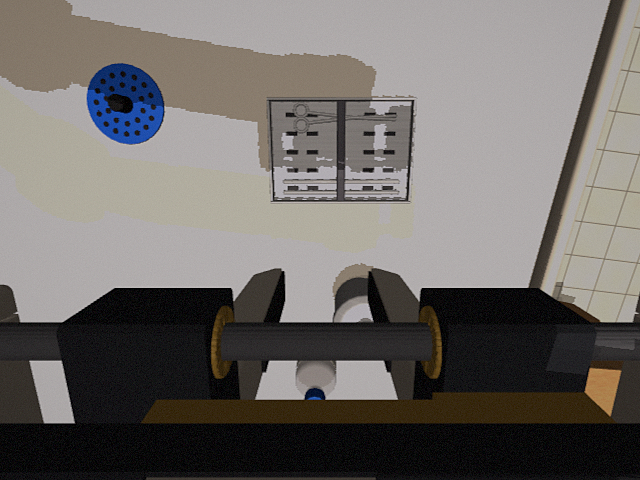

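```bash
python3 - <<'E'
from h import *
d=snap('wrist');rim(d,.013,.024,225,lambda W:(W[...,0]>.54)&(W[...,0]<.78)&(W[...,1]<-.05))
bar(d,325,355,100,205,.017,60,3)
E
```

```text
2350 [ 97 267] [202 416] [ 656.6 -137.9] [174.4 122.8] 7.28 slopes [-0.0023  0.0044  0.0176]
481 [337 100] [345 160] mean [ 0.6526 -0.1136] rect [ 652.9 -114.2] [ 9.3 68.2] ang 97.4
```

```bash
python3 -m creep '[{"dp":[0.02,0.1,-0.06],"twist":[0,0,0]},{"dp":[0.02,0.131,-0.16],"twist":[0,0,0]},{"dp":[0.02,0.131,-0.26],"twist":[0,0,0]},{"dp":[0.02,0.131,-0.36],"twist":[0,0,0]},{"dp":[0.02,0.131,-0.44],"twist":[0,0,0]},{"dp":[0.02,0.131,-0.5],"twist":[0,0,0]},{"dp":[0.02,0.131,-0.53],"twist":[0,0,0]},{"dp":[0.02,0.131,-0.545],"twist":[0,0,0]},{"dp":[0.02,0.131,-0.545],"twist":[0,0,0]},{"dp":[0.02,0.131,-0.545],"twist":[0,0,0]}]'
```

```text
time: 25.4
tcp_pos: [0.6574, -0.1405, 0.013]
tcp_rot: [2.08, 2.352, 0.002]
force: [0.1, -0.1, 0.3]
opening: 0.042
grasp_force: 0.0
```

```bash
python3 -m creep '[{"dp":[-0.001,0.005,-0.006],"twist":[0,0,0]},{"dp":[-0.001,0.005,-0.012],"twist":[0,0,0]},{"dp":[-0.001,0.005,-0.015],"twist":[0,0,0]},{"dp":[-0.001,0.005,-0.015],"twist":[0,0,0]}]'
python3 -m creep '[{"dp":[0,0,0],"twist":[0,0,0]},{"dp":[0,0,0],"twist":[0,0,0]},{"dp":[0,0,0],"twist":[0,0,0]},{"dp":[0,0,0],"twist":[0,0,0]},{"dp":[0,0,0],"twist":[0,0,0]},{"dp":[0,0,0.03],"twist":[0,0,0]},{"dp":[0,0,0.06],"twist":[0,0,0]},{"dp":[0,0,0.06],"twist":[0,0,0]}]' 0 55
```

```text
time: 25.9
tcp_pos: [0.6557, -0.138, 0.0039]
tcp_rot: [-2.081, -2.353, 0.0]
force: [0.2, 0.0, -0.3]
opening: 0.0421
grasp_force: 0.0
time: 26.9
tcp_pos: [0.6573, -0.1379, 0.0363]
tcp_rot: [2.079, 2.351, 0.004]
force: [0.3, 0.1, -3.8]
opening: 0.0095
grasp_force: 55.0
```

```bash
python3 -m creep '[{"dp":[0,0,0.05],"twist":[0,0,0]},{"dp":[0,0,0.12],"twist":[0,0,0]},{"dp":[0,0,0.2],"twist":[0,0,0]},{"dp":[0,0.02,0.28],"twist":[0,0,0]},{"dp":[-0.03,0.06,0.34],"twist":[0,0,0]},{"dp":[-0.06,0.12,0.38],"twist":[0,0,-0.01]},{"dp":[-0.09,0.2,0.4],"twist":[0,0,-0.02]},{"dp":[-0.12,0.28,0.4],"twist":[0,0,-0.03]},{"dp":[-0.15,0.36,0.4],"twist":[0,0,-0.04]},{"dp":[-0.18,0.44,0.4],"twist":[0,0,-0.05]},{"dp":[-0.21,0.52,0.4],"twist":[0,0,-0.06]},{"dp":[-0.24,0.6,0.4],"twist":[0,0,-0.07]},{"dp":[-0.27,0.68,0.4],"twist":[0,0,-0.08]},{"dp":[-0.3,0.76,0.4],"twist":[0,0,-0.09]},{"dp":[-0.34,0.84,0.4],"twist":[0,0,-0.1]},{"dp":[-0.37,0.92,0.4],"twist":[0,0,-0.1]},{"dp":[-0.39,0.97,0.4],"twist":[0,0,-0.1]},{"dp":[-0.4,0.99,0.4],"twist":[0,0,-0.1]},{"dp":[-0.4,0.99,0.4],"twist":[0,0,-0.1]}]'
python3 - <<'E'
from h import *
o=get_obs();t=o['tcp_pos'];print(t,np.degrees(2*np.arctan2(o['tcp_rot'][1],o['tcp_rot'][0]))%360)
d=snap('wrist','w10.png');q=rim(d,t[2]+.006,t[2]+.022,275)
E
```

```text
time: 29.28
tcp_pos: [0.4555, 0.3568, 0.234]
tcp_rot: [2.422, 2.0, -0.001]
force: [0.4, -0.0, -3.5]
opening: 0.0091
grasp_force: 55.0
[0.4554801  0.35679965 0.2339679 ] 79.09985299663391
8767 [161 124] [274 529] [462.5 391.3] [ 53.6 174.7] 79.16 slopes [0.0086 0.042  0.2468]
```

View pics/w10.png

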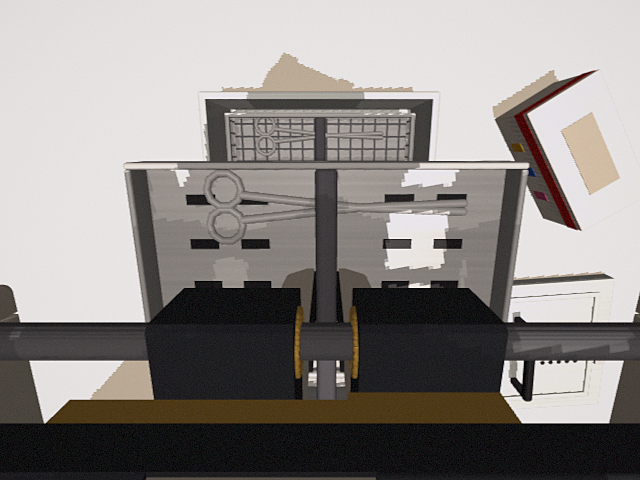

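The tray is level and in line with the container. I'll lower it onto the basket.

```bash
python3 -m creep '[{"dp":[0.003,0.04,0],"twist":[0,0,0]},{"dp":[0.003,0.075,0],"twist":[0,0,0]},{"dp":[0.003,0.075,-0.04],"twist":[0,0,0]},{"dp":[0.003,0.075,-0.1],"twist":[0,0,0]},{"dp":[0.003,0.075,-0.16],"twist":[0,0,0]},{"dp":[0.003,0.075,-0.21],"twist":[0,0,0]},{"dp":[0.003,0.075,-0.25],"twist":[0,0,0]},{"dp":[0.003,0.075,-0.28],"twist":[0,0,0]},{"dp":[0.003,0.075,-0.3],"twist":[0,0,0]},{"dp":[0.003,0.075,-0.315],"twist":[0,0,0]},{"dp":[0.003,0.075,-0.32],"twist":[0,0,0]},{"dp":[0.003,0.075,-0.32],"twist":[0,0,0]}]'
```

```text
time: 30.82
tcp_pos: [0.4575, 0.3948, 0.0745]
tcp_rot: [-2.423, -1.999, -0.001]
force: [-0.5, 0.5, -3.8]
opening: 0.0092
grasp_force: 55.0
```

```bash
python3 -m creep '[{"dp":[0,0,-0.004],"twist":[0,0,0]},{"dp":[0,0,-0.007],"twist":[0,0,0]},{"dp":[0,0,-0.01],"twist":[0,0,0]},{"dp":[0,0,-0.01],"twist":[0,0,0]}]'
```

```text
time: 31.32
tcp_pos: [0.4573, 0.3944, 0.069]
tcp_rot: [-2.423, -1.999, 0.0]
force: [0.5, 1.1, -3.7]
opening: 0.0093
grasp_force: 55.0
```

```bash
python3 -m creep '[{"dp":[0,0,-0.002],"twist":[0,0,0]},{"dp":[0,0,-0.003],"twist":[0,0,0]},{"dp":[0,0,-0.003],"twist":[0,0,0]}]'
```

```text
time: 31.7
tcp_pos: [0.4574, 0.3946, 0.0681]
tcp_rot: [2.423, 1.999, 0.001]
force: [-1.9, -1.0, 0.3]
opening: 0.0094
grasp_force: 55.0
```

```bash
python3 -m creep '[{"dp":[0,0,0],"twist":[0,0,0]},{"dp":[0,0,0],"twist":[0,0,0]},{"dp":[0,0,0],"twist":[0,0,0]},{"dp":[0,0,0.06],"twist":[0,0,0]},{"dp":[0,0,0.14],"twist":[0,0,0]},{"dp":[0,-0.08,0.24],"twist":[0,0,0]},{"dp":[0,-0.16,0.34],"twist":[0,0,0]},{"dp":[0,-0.2,0.44],"twist":[0,0,0]},{"dp":[0,-0.2,0.44],"twist":[0,0,0]},{"dp":[0,-0.2,0.44],"twist":[0,0,0]}]' 0.45
python3 - <<'E'
from h import *
d=snap('wrist');S=lambda W:(W[...,1]>.28)&(W[...,0]<.58)&(W[...,0]>.34)
rim(d,.0845,.093,290,S);
W=cloud(d);c=np.array([457,394.4])/1000;a=np.radians(-10.9);e=np.array([np.cos(a),np.sin(a)]);n=np.array([-e[1],e[0]])
x=(W[...,:2]-c)@e;y=(W[...,:2]-c)@n;m=(abs(x)<.092)&(abs(y)<.068)&(W[...,2]>.076);m[290:]=0;q=W[m];r=cv2.minAreaRect(q[:,:2].astype(np.float32)*1000);print(r)
A=np.c_[x[m],y[m],np.ones(m.sum())];print(np.linalg.lstsq(A,W[...,2][m],rcond=None)[0])
E
python3 -m creep '[{"dp":[0.06,-0.08,0],"twist":[0,0,0.01]},{"dp":[0.14,-0.16,0],"twist":[0,0,0.025]},{"dp":[0.22,-0.24,0],"twist":[0,0,0.025]},{"dp":[0.3,-0.32,0],"twist":[0,0,0.025]},{"dp":[0.38,-0.4,0],"twist":[0,0,0.025]},{"dp":[0.38,-0.44,0],"twist":[0,0,0.025]},{"dp":[0.38,-0.44,0],"twist":[0,0,0.025]},{"dp":[0.38,-0.44,0],"twist":[0,0,0.025]}]'
python3 - <<'E'
from h import *
d=snap('wrist','w11.png');o=get_obs();print(o['tcp_pos'],np.degrees(2*np.arctan2(o['tcp_rot'][1],o['tcp_rot'][0]))%360)
S=lambda W:(W[...,1]>.02)&(W[...,0]>.5)&(W[...,1]<.26)
rim(d,.008,.022,290,S);rim(d,.048,.056,290,S)
E
```

```text
time: 32.95
tcp_pos: [0.4569, 0.2945, 0.2872]
tcp_rot: [-2.423, -2.0, 0.001]
force: [0.1, 0.1, -0.0]
opening: 0.0419
grasp_force: 0.0
4537 [ 31 198] [193 413] [456.9 394.5] [153.4 204.1] 79.04 slopes [-0.0001 -0.0006  0.0865]
((457.7103576660156, 393.5140686035156), (126.76749420166016, 175.11325073242188), 79.44244384765625)
[ 0.11810272 -1.00594655  0.11773514]
time: 34.0
tcp_pos: [0.646, 0.0776, 0.2875]
tcp_rot: [-2.337, -2.096, -0.0]
force: [0.2, 1.0, 0.2]
opening: 0.0421
grasp_force: 0.0
[0.64610151 0.07772457 0.28788681] 83.81121321373632
27486 [ 13 230] [224 572] [735.5 142.3] [239.7 405.8] 89.38 slopes [-0.0033 -0.0008  0.0168]
726 [108 320] [191 329] [651.3 142.6] [90.4  9.6] 82.58 slopes [-0.0213  0.0032  0.052 ]
```

View pics/w11.png

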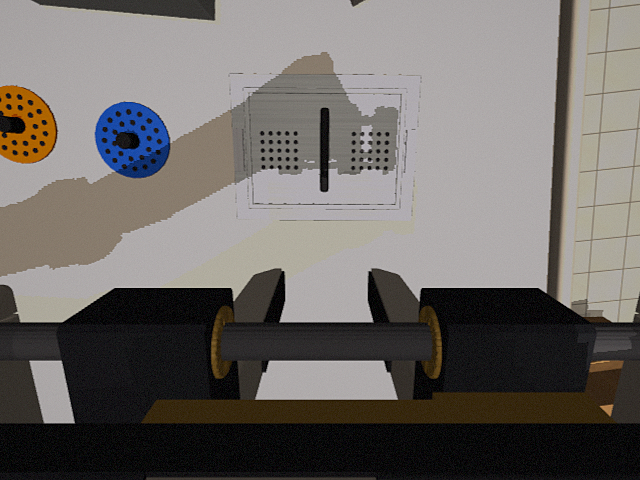

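```bash
python3 - <<'E'
from h import *
d=snap('wrist')
rim(d,.011,.022,230,lambda W:(W[...,1]>.02)&(W[...,0]>.52)&(W[...,1]<.26)&(W[...,0]<.775))
d=snap('top');W=cloud(d);c=np.array([.457,.3944]);a=np.radians(-10.9);e=np.array([np.cos(a),np.sin(a)]);n=np.array([-e[1],e[0]])
x=(W[...,:2]-c)@e;y=(W[...,:2]-c)@n;m=(abs(x)<.085)&(abs(y)<.06)&(W[...,2]<.1)&(W[...,2]>.02);z=W[...,2]
A=np.c_[x[m],y[m],np.ones(m.sum())];print(m.sum(),np.linalg.lstsq(A,z[m],rcond=None)[0])
E
```

```text
25816 [ 74 230] [220 420] [651.2 142.4] [172.6 222.1] 83.33 slopes [-0.0003 -0.0003  0.017 ]
3025 [-0.01008747  0.01532842  0.06894981]
```

The lid is at (230–420, 74–220) with its bow at column 325. The tray is seated. I'll grasp the bow.

```bash
python3 -m creep '[{"dp":[0.01,0.1,-0.06],"twist":[0,0,-0.0027]},{"dp":[0.01,0.128,-0.16],"twist":[0,0,-0.0027]},{"dp":[0.01,0.128,-0.26],"twist":[0,0,-0.0027]},{"dp":[0.01,0.128,-0.36],"twist":[0,0,-0.0027]},{"dp":[0.01,0.128,-0.44],"twist":[0,0,-0.0027]},{"dp":[0.01,0.128,-0.49],"twist":[0,0,-0.0027]},{"dp":[0.01,0.128,-0.515],"twist":[0,0,-0.0027]},{"dp":[0.01,0.128,-0.515],"twist":[0,0,-0.0027]},{"dp":[0.01,0.128,-0.515],"twist":[0,0,-0.0027]}]'
```

```text
time: 35.28
tcp_pos: [0.6533, 0.1392, 0.0317]
tcp_rot: [2.351, 2.082, 0.004]
force: [-0.5, -0.1, 0.7]
opening: 0.042
grasp_force: 0.0
```

```bash
python3 -m creep '[{"dp":[-0.004,0.006,0],"twist":[0,0,0.001]},{"dp":[-0.004,0.006,0],"twist":[0,0,0.001]}]'
python3 -m creep '[{"dp":[0,0,0],"twist":[0,0,0]},{"dp":[0,0,0],"twist":[0,0,0]},{"dp":[0,0,0],"twist":[0,0,0]},{"dp":[0,0,0],"twist":[0,0,0]},{"dp":[0,0,0],"twist":[0,0,0]},{"dp":[0,0,0.03],"twist":[0,0,0]},{"dp":[0,0,0.08],"twist":[0,0,0]},{"dp":[0,0,0.16],"twist":[0,0,0]},{"dp":[0,0,0.26],"twist":[0,0,0]},{"dp":[0,0,0.36],"twist":[0,0,0]},{"dp":[0,0,0.42],"twist":[0,0,0]},{"dp":[0,0,0.44],"twist":[0,0,0]},{"dp":[0,0,0.44],"twist":[0,0,0]}]' 0 60
python3 - <<'E'
from h import *
o=get_obs();t=o['tcp_pos'];print(t,np.degrees(2*np.arctan2(o['tcp_rot'][1],o['tcp_rot'][0]))%360)
d=snap('wrist');rim(d,t[2]-.025,t[2]-.006,270)
E
```

```text
time: 35.52
tcp_pos: [0.6505, 0.1423, 0.0311]
tcp_rot: [2.348, 2.087, 0.002]
force: [-0.6, 0.3, -0.4]
opening: 0.0415
grasp_force: 0.0
time: 37.15
tcp_pos: [0.6498, 0.1413, 0.2496]
tcp_rot: [-2.348, -2.087, 0.002]
force: [0.0, -0.3, -5.6]
opening: 0.0095
grasp_force: 60.0
[0.64978265 0.14130681 0.24959221] 83.24865456756282
68440 [107  99] [269 553] [655.8 186.2] [ 83.9 223.1] 83.22 slopes [-0.002  -0.0037  0.2363]
```

```bash
python3 -m creep '[{"dp":[-0.02,0.03,0],"twist":[0,0,0]},{"dp":[-0.06,0.08,0],"twist":[0,0,-0.005]},{"dp":[-0.11,0.14,0],"twist":[0,0,-0.01]},{"dp":[-0.16,0.2,0],"twist":[0,0,-0.015]},{"dp":[-0.21,0.27,0],"twist":[0,0,-0.02]},{"dp":[-0.26,0.34,0],"twist":[0,0,-0.023]},{"dp":[-0.31,0.41,0],"twist":[0,0,-0.023]},{"dp":[-0.35,0.46,0],"twist":[0,0,-0.023]},{"dp":[-0.38,0.495,0],"twist":[0,0,-0.023]},{"dp":[-0.387,0.504,0],"twist":[0,0,-0.023]},{"dp":[-0.387,0.504,-0.05],"twist":[0,0,-0.023]},{"dp":[-0.387,0.504,-0.1],"twist":[0,0,-0.023]},{"dp":[-0.387,0.504,-0.1],"twist":[0,0,-0.023]},{"dp":[-0.387,0.504,-0.1],"twist":[0,0,-0.023]}]'
python3 - <<'E'
from h import *
o=get_obs();t=o['tcp_pos'];print(t,np.degrees(2*np.arctan2(o['tcp_rot'][1],o['tcp_rot'][0]))%360)
d=snap('wrist');rim(d,t[2]-.025,t[2]-.006,270)
E
```

```text
time: 38.95
tcp_pos: [0.4575, 0.3937, 0.2009]
tcp_rot: [-2.423, -1.999, -0.002]
force: [0.6, 0.5, -4.8]
opening: 0.0092
grasp_force: 60.0
[0.45746924 0.39371962 0.20085634] 79.05302244485523
68462 [107  99] [269 553] [466.4 438.1] [ 83.9 223.2] 79.03 slopes [ 0.0003 -0.0016  0.1877]
```

```bash
python3 -m creep '[{"dp":[-0.002,-0.001,-0.02],"twist":[0,0,0]},{"dp":[-0.002,-0.001,-0.06],"twist":[0,0,0]},{"dp":[-0.002,-0.001,-0.1],"twist":[0,0,0]},{"dp":[-0.002,-0.001,-0.13],"twist":[0,0,0]},{"dp":[-0.002,-0.001,-0.155],"twist":[0,0,0]},{"dp":[-0.002,-0.001,-0.17],"twist":[0,0,0]},{"dp":[-0.002,-0.001,-0.18],"twist":[0,0,0]},{"dp":[-0.002,-0.001,-0.185],"twist":[0,0,0]},{"dp":[-0.002,-0.001,-0.185],"twist":[0,0,0]}]'
python3 -m creep '[{"dp":[0,0,-0.002],"twist":[0,0,0]},{"dp":[0,0,-0.004],"twist":[0,0,0]},{"dp":[0,0,-0.006],"twist":[0,0,0]},{"dp":[0,0,-0.006],"twist":[0,0,0]}]'
```

```text
time: 40.12
tcp_pos: [0.4559, 0.3931, 0.1078]
tcp_rot: [-2.422, -2.0, -0.001]
force: [0.3, -0.5, -5.0]
opening: 0.0092
grasp_force: 60.0
time: 40.62
tcp_pos: [0.4558, 0.3929, 0.1045]
tcp_rot: [-2.423, -2.0, 0.0]
force: [0.9, 0.1, -3.7]
opening: 0.0094
grasp_force: 60.0
```

```bash
python3 -m creep '[{"dp":[0,0,-0.002],"twist":[0,0,0]},{"dp":[0,0,-0.003],"twist":[0,0,0]},{"dp":[0,0,-0.003],"twist":[0,0,0]}]'
python3 -m creep '[{"dp":[0,0,0],"twist":[0,0,0]},{"dp":[0,0,0],"twist":[0,0,0]},{"dp":[0,0,0],"twist":[0,0,0]},{"dp":[0,0,0.06],"twist":[0,0,0]},{"dp":[0,0,0.14],"twist":[0,0,0]},{"dp":[0,-0.08,0.24],"twist":[0,0,0]},{"dp":[0,-0.16,0.32],"twist":[0,0,0]},{"dp":[0,-0.2,0.38],"twist":[0,0,0]},{"dp":[0,-0.2,0.38],"twist":[0,0,0]},{"dp":[0,-0.2,0.38],"twist":[0,0,0]}]' 0.45
python3 - <<'E'
from h import *
d=snap('wrist','w12.png');rim(d,.08,.1,270,lambda W:(W[...,1]>.27)&(W[...,0]<.6));snap('side','s1.png')
E
```

```text
time: 41.0
tcp_pos: [0.4559, 0.3932, 0.104]
tcp_rot: [2.422, 2.0, 0.001]
force: [-1.1, -1.8, 2.7]
opening: 0.0093
grasp_force: 60.0
time: 42.25
tcp_pos: [0.4552, 0.2935, 0.2921]
tcp_rot: [-2.421, -2.001, 0.002]
force: [-0.3, 0.2, -1.0]
opening: 0.0419
grasp_force: 0.0
39220 [ 19 190] [200 425] [456.9 394.8] [171.6 222.4] 79.15 slopes [-0.0004 -0.0003  0.0909]
```

View pics/w12.png

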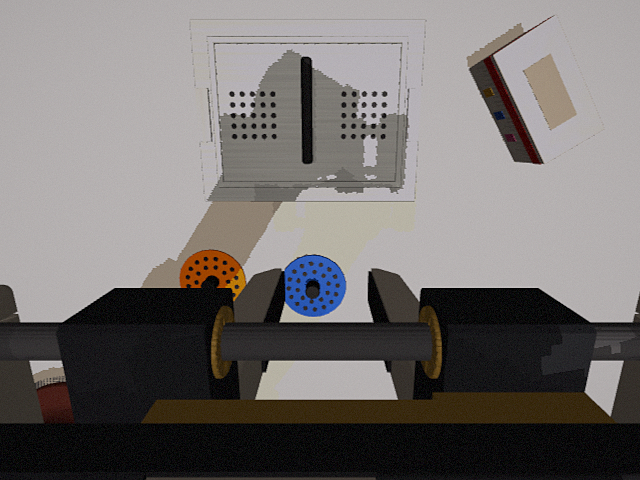

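The lid is centred (190–425, 19–200) and level. Its top face is at 91 mm against 90 mm expected, so it is fully down. I'll hand in.

```bash
python3 -c "
from workcell import hand_in;print(hand_in())"
```

```text
the job is handed in; nothing more can be done
None
```

The container is back together and handed in at about 42 s of robot time: plate on the filter, basket over it, tray on the basket, and the lid level and fully down on the rim; the bottle, carton and jar were not touched.

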